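# Tap the V-block home against its hidden stop

## Task

Pick up the blue-handled push bar and, with its white nose, nudge the V-block along the slide guide in small gentle taps until it meets the sprung stop hidden under the yellow guard, then leave it resting against the stop. Keep fingers off the block, do not ram it or press hard on the stop (no more than about 12 N), and leave the loose flange, pin and bracket alone. Finally set the push bar back down on the blue mat, standing on its flat foot as you found it.

Things in the scene. Friction and masses are not known exactly. Their poses are not given: they have to be found in the camera images.
- slide_guide: Fixed slide guide 205 mm long, 72 mm wide. Origin on the table under the middle of the guard's mouth; x runs along the channel into the guard. Floor plate 5 mm thick, x = -80 to 125 mm; two dark fences, tops 30 mm above the table, leave a channel 48 mm wide centred on y = 0, open above from x = -80 to 0; beyond, a closed yellow sheet guard, 52 mm high.
- guard_mouth (a point): Middle of the guard's open mouth (25 mm above the guide's origin, axes as the guide's). The hidden stop stands inside, facing the mouth: a rubber pad 40 mm wide, 6 to 34 mm above the table, sprung along x, about 1.5 N per mm, 12 mm travel. Its face is set anew each time, somewhere from 30 to 80 mm inside the mouth, and is not measured. Inside roof 49 mm above the table.
- block_centre (a point): Centre (18 mm over its underside) of the ground steel V-block, 45 x 48 x 36 mm, 0.23 to 0.47 kg, loose on the guide's floor in the open part, about 1.5 mm free each side. Its y axis lies along the channel, either way round: it is 48 mm long that way, with plain upright end faces; its V groove runs across the channel. It slides with a drag of about 1 to 5 N, which differs each time.
- bar_grip (a point): Centre of the push bar's blue handle, 20 mm over its flat foot. Handle 70 (x) x 18 (y) x 40 mm (z), upright on the mat. x points from handle to nose: a 12 mm steel rod leaves the handle at x = 35 mm along x and ends in a white nose, 20 mm thick, whose flat face lies at x = 165 mm; the rod's axis is 5 mm lower than this point. Bar 0.2 kg, balanced just ahead of this point.
- tool_mat: Fixed blue mat on the table, 270 mm along its x, 110 mm along its y, 3 mm thick; origin at the middle of its underside. The bar stands on it with its handle toward the mat's -x end.
- flange_0: Loose turned flange ring, 60 mm across, 14 mm tall, a bystander. Origin under its centre.
- locating_pin_0: Loose locating pin, 21 mm across, 42 mm tall, upright, a bystander. Origin under its centre.
- bracket_1: Loose stamped U bracket, 26 x 36 x 22 mm, a bystander. Origin under its centre.

How it is judged:
On the way, in this order (a step that is already met when the one before it is completed fails the run):
1. the push bar, held in the fingers, touches the block (contact force between push_bar and v_block above 0.2 N and contact force between push_bar and the fingers above 1 N).
2. the bar pushes the block against the hidden stop (contact force between v_block and stop_pad above 0.5 N and contact force between push_bar and v_block above 0.2 N), for 0.04 s.
At the end, for the whole second after the job is handed in: The V-block stands flat in the guide, square to it within 0.1 rad, its leading face within 2 mm of the hidden stop's face, at rest; the push bar stands at rest on its foot with the middle of its handle over the mat (x of v_block in the frame of stop_pad above -0.026 m and angle between the y axis of v_block and the x axis of slide_guide, either way round below 0.1 rad and angle between v_block's own z axis and vertical below 0.06 rad and z of v_block in the frame of slide_guide below 0.008 m and linear speed of each of v_block, push_bar below 0.01 m/s and x of bar_grip in the frame of tool_mat between -0.135 and 0.135 m and y of bar_grip in the frame of tool_mat between -0.055 and 0.055 m and height (world z) of bar_grip below 0.026 m and angle between bar_grip's own z axis and vertical below 0.1 rad); the robot touches nothing.
It fails at once if the block presses on the stop with more than 12 N (contact force between v_block and stop_pad above 12 N).
It fails at once if the block is rammed: moves faster than 0.2 m/s (linear speed of v_block above 0.2 m/s).
It fails at once if the fingers or arm touch the block (contact force between any of the fingers, the arm and v_block above 0.5 N).
It fails at once if the flange, pin or bracket is shifted by more than 10 mm (distance of any of flange_0, locating_pin_0, bracket_1 from where it was at the start of the episode above 0.01 m).
It also fails if it takes over 61 s, if anything falls off the work surface, if the arm or the gripper's body presses on something with over 40 N, if the wrist force passes 120 N, or if a joint passes its speed limit or range.

## Robot

A 6-joint arm with a two-finger parallel gripper is mounted at the origin on a cart in front of the work surface, level with it; the furniture and walls round the work are solid. World frame = base frame: x ahead of the robot, y to its left, z up, the work surface at z = 0. Lengths are in m, angles in rad, forces in N, time in s.
With the tool pointing down it reaches from about 0.275 to 0.875 m from the base axis. Payload 12.5 kg.
Tool frame: the origin (TCP) lies at the very end of the fingers, on their centre line; the grasp point (between the pads) lies 19 mm behind it; x points along the fingers, y is the direction in which the jaws open and shut, and the axes are right-handed (so a half turn about x gives the same grasp; the last joint's range is limited). The gripper opens to 85 mm and grips with 20 to 120 N. Pads are 22 mm wide; open, the fingers measure 114 mm over their backs; the gripper's body (76 mm by 85 mm) begins 54 mm behind the grasp point. The pads swing forward as they close: fully open they stand 13 mm farther back than shut.
Start: joints at [1.189, 0.351, 1.652, -0, 1.139, -0.085], TCP at [0.161, 0.526, 0.231] pointing down, gripper open.
Joint ranges: [-2.75, 2.75], [-0.79, 2.1], [0.01, 2.65], [-1.57, 4.71], [0.07, 3.14], [-2.87, 2.87]. Speed limits (rad/s): [2.22, 2.22, 2.79, 3.14, 3.14, 3.14].

## Interface

Orientations are given as a 3x3 rotation matrix whose columns are the frame's x, y, z axes.
In Python, from bench import manip gives the robot as it stands. Calls block until the motion is done:
- manip.move_ptp(position, orientation): joint-space move of the TCP to a pose.
- manip.move_l(position, attitude=None, max_speed=0.15): straight line of the TCP; attitude=None keeps the orientation; max_speed is the mean speed in m/s.
- manip.move_j(angles): joint-space move.
- manip.set_gripper(opening, effort=None): opening from 0.0 (shut) to 1.0 (fully open); effort is the grip in N (None keeps the last); returns when the fingers have stopped.
- manip.dwell(seconds).
- manip.inverse_kinematics(position, orientation): joint angles nearest the present ones, or None.
- manip.grab_frame(name): name is "scene" or "top" or "wrist"; returns (picture, depth): 480x640x3 uint8, red, green, blue; 480x640 float32, m along the optical axis (not along the pixel's ray), 0 where there is no reading.
- manip.get_calibration(name): a dict with "camera_matrix" (3x3 intrinsics, pixels), "R" (3x3) and "t" (3): a world point X has camera coordinates R X + t. Camera axes: x right, y down, z forward; pixel columns grow to the right and rows downward; lengths in m; the calibration is good to about 2 mm. A picture is of the moment at which its call begins: read the wrist's pose just before it. get_calibration takes no time and is no camera call; for the wrist camera it gives the pose at the moment of the call.
A pose or a line that the arm cannot do raises manip.Unreachable and nothing moves.
- manip.sign_off(): hands the job in, once; it reports no verdict.
Trained networks look in the newest picture that a camera, given by its name, has taken for a name from the list of things; names that differ only in an ending like _2 or _b are one class to them, and where a whole thing is asked for, a point or a joint stands for the part that bears it (a point fixed in the world has none). Each returns a list of dicts, best first, with "confidence" (0 to 1); they miss things now and then, are a little off and sometimes report something else, mostly with a low value. They report only what shows in the picture. A call takes as long as a camera call.
- manip.look_for(camera, name): "at" ([x, y, z] in m, in world coordinates, good to about 4 mm: the middle of the surface that is visible of it).
Readings, each from a call of its own:
- manip.current_time(): time.
- manip.current_qpos(): joint angles.
- manip.current_joint_vel(): joint speeds.
- manip.current_joint_torque(): joint torques, N m.
- manip.current_ee_pos(): TCP position.
- manip.current_tcp_rot(): TCP orientation.
- manip.current_force(): force on the tool from outside, world axes, zero at the start.
- manip.current_ft_torque(): the same for the moment, N m.
- manip.current_grip_width(): opening from 0.0 (shut) to 1.0 (fully open).
Only numpy, scipy, OpenCV 4.12 (cv2) and the standard library are available. Lean on these libraries where they do the work, as an engineer would, in place of code of your own. Each camera call takes 0.05 s, during which the arm holds its last target.

## Working session

There is one attempt and no reset: what is moved stays moved. The work goes in short steps, each a Python script; the robot and the scene stay as the last script left them, time stands still between calls to the robot, and variables do not carry over. Pictures are saved under pics/ and viewed, and the job is handed in when it is done.

```bash
mkdir -p pics; ls
cat > h.py <<'E'
import numpy as np, cv2
from bench import manip
def grab(n,fn):
    im,d=manip.grab_frame(n); cv2.imwrite('pics/'+fn,im[:,:,::-1]); c=manip.get_calibration(n)
    np.savez('pics/'+fn[:-4]+'.npz',im=im,d=d,K=c['camera_matrix'],R=c['R'],t=c['t']); return im,d,c
def cloud(fn):
    z=np.load('pics/'+fn+'.npz'); d=z['d']; v,u=np.indices(d.shape)
    K=z['K']; P=np.stack([(u-K[0,2])/K[0,0]*d,(v-K[1,2])/K[1,1]*d,d],-1)
    W=(P-z['t'])@z['R']; W[d==0]=np.nan
    return z['im'],W
E
python3 - <<'E'
from h import *
np.set_printoptions(precision=4,suppress=True)
for n in ('top','scene'):
    grab(n,n+'0.png')
    for k in ('slide_guide','block_centre','bar_grip','tool_mat','flange_0','locating_pin_0','bracket_1'):
        if n=='top': print(n,k,[(np.round(r['at'],3),round(r['confidence'],2)) for r in manip.look_for(n,k)][:3])
print(manip.current_time(),manip.current_tcp_rot())
E
```

```text
pics
top slide_guide [(array([ 0.54 , -0.193,  0.051]), 0.88)]
top block_centre [(array([ 0.542, -0.117,  0.035]), 0.63)]
top bar_grip [(array([0.524, 0.202, 0.027]), 0.96)]
top tool_mat [(array([0.524, 0.179, 0.009]), 0.59)]
top flange_0 [(array([ 0.641, -0.051,  0.005]), 0.6)]
top locating_pin_0 [(array([ 0.644, -0.147,  0.017]), 0.58)]
top bracket_1 [(array([0.656, 0.043, 0.002]), 0.84)]
0.45 [[-0.      0.2924  0.9563]
 [-0.0001  0.9563 -0.2924]
 [-1.     -0.0001  0.    ]]
```

View pics/top0.png

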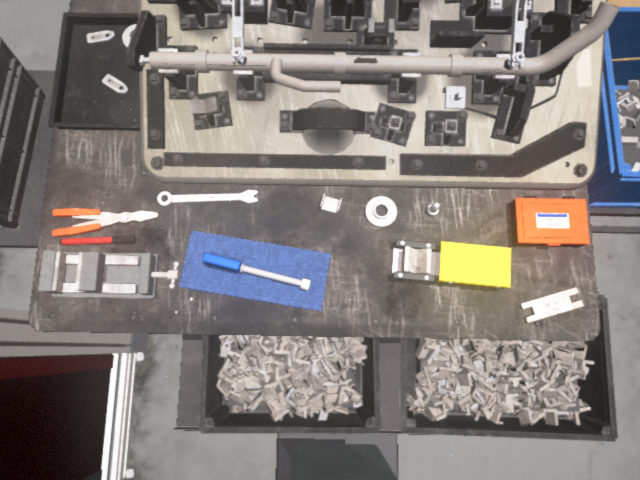

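View pics/scene0.png

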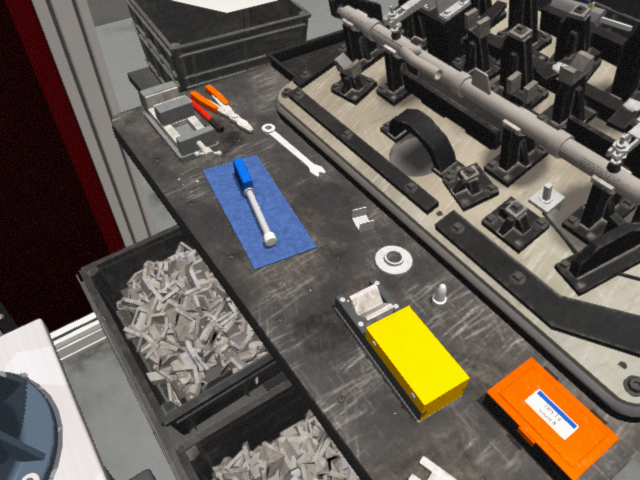

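The top view shows the bar on the mat with its handle at pixel (222,262) and nose at (305,284). The block is at (415,261) in the guide, and the yellow guard runs right from column 440 (-y in world). Next I fit the poses from depth.

Run:
```python
from h import *
np.set_printoptions(precision=4,suppress=True)
im,W=cloud('top0'); I=im.astype(int); hsv=cv2.cvtColor(im,cv2.COLOR_RGB2HSV)
def box(m,W=W):
    p=W[m]; p=p[np.isfinite(p).all(1)]
    (c,s,a)=cv2.minAreaRect((p[:,:2]*1000).astype(np.float32)); print(len(p),'c',c,'size',s,'ang',a,'z',np.percentile(p[:,2],[5,50,95])); return p
reg=np.zeros(im.shape[:2],bool); reg[220:320,380:520]=1
yel=(hsv[...,0]>22)&(hsv[...,0]<36)&(hsv[...,1]>150)&reg
print('guard'); box(yel&(W[...,2]>0.045))
r2=np.zeros_like(reg); r2[225:320,170:340]=1
print('bar'); p=box(r2&(W[...,2]>0.008))
print('handle'); box(r2&(W[...,2]>0.035))
q=r2&(W[...,2]>0.008)&(W[...,2]<.033); box(q)
blue=(hsv[...,0]>100)&(hsv[...,0]<125)&(hsv[...,1]>120)&r2
print('mat');box(blue&(W[...,2]<0.012))
r3=np.zeros_like(reg); r3[235:290,385:442]=1
print('fence/block');box(r3&(W[...,2]>0.02)&~yel)
for v in range(236,292,3): print(v,(W[v,388:448:4,2]*1000).round())
```

```text
guard
67 c (511.6344299316406, -199.5467071533203) size (141.02806091308594, 59.29574203491211) ang 56.19685745239258 z [0.046  0.0511 0.0542]
bar
1137 c (523.3299560546875, 195.6588592529297) size (272.272705078125, 101.09584045410156) ang 84.62602996826172 z [0.0185 0.0286 0.0449]
handle
496 c (526.3067626953125, 271.9270935058594) size (46.613277435302734, 131.5193328857422) ang 17.042863845825195 z [0.0378 0.0424 0.0459]
628 c (524.9253540039062, 194.83755493164062) size (273.0018615722656, 99.51239013671875) ang 82.61153411865234 z [0.0109 0.0237 0.0298]
mat
14 c (540.6969604492188, 247.0277099609375) size (69.67151641845703, 23.050363540649414) ang 76.58426666259766 z [0.0026 0.0042 0.0103]
fence/block
1419 c (545.6605834960938, -119.46295166015625) size (88.73406219482422, 72.66978454589844) ang 85.45633697509766 z [0.0239 0.0311 0.0505]
236 [ 1.  1. -2.  2. -1. -3. -0.  0. -2. -2. -0.  1. -2. -0. -0.]
239 [-1.  1. -0.  1.  5. -1.  1.  1.  1.  2.  1.  0.  2. -2.  3.]
242 [ 0.  4. 32. 35. 30. 32. 31. 30. 30. 30. -0.  3. -1. 42. 51.]
245 [ 0. -1. 28. 32. 31. 31. 29. 30. 27. 29. 
[... 310 characters left out ...]
41. 29. 24. 31. 34. 45.  5.  6. 54. 52.]
263 [-1.  8.  5.  6. 39. 42. 29. 25. 30. 37. 43.  4.  8. 55. 50.]
266 [ 1.  6.  5.  5. 41. 36. 29. 23. 32. 37. 39.  5.  5. 54. 54.]
269 [ 1.  8.  3.  6. 42. 38. 29. 26. 31. 37. 41.  5.  4. 52. 53.]
272 [-0.  5. 28. 28. 28. 26. 28. 28. 31. 38. 42.  5.  6. 54. 49.]
275 [-1. 20. 30. 34. 30. 31. 32. 28. 33. 28. 31. 31. 30. 58. 54.]
278 [-1. 14. 26. 29. 29. 33. 30. 31. 31. 31. 33. 32. 30. 54. 53.]
281 [ 0.  1. -1. -0. -1.  0.  6. 13. 13. 18. 27. 27. 29. 35. 42.]
284 [-2.  2.  0. -3.  2.  0. -1. -1.  2. -0. -0.  1.  1.  1.  6.]
287 [ 0.  3. -2.  3.  1. -1.  0.  1.  2. -2.  0.  1.  1.  1.  0.]
290 [ 1. -1. -0.  2.  1.  2. -2.  0.  2.  1.  1.  1.  1. -3. -2.]
```

```bash
cat >> h.py <<'E'
def down(yaw):
    # tool x down; tool y = (cos yaw, sin yaw,0)
    y=np.array([np.cos(yaw),np.sin(yaw),0]); x=np.array([0,0,-1.]); return np.stack([x,y,np.cross(x,y)],1)
E
python3 - <<'E'
from h import *
np.set_printoptions(precision=4,suppress=True)
for i,(x,y) in enumerate([(0.47,0.18),(0.47,-0.11)]):
    manip.move_ptp([x,y,0.33],down(0.0 if 0 else -0.1)); 
    im,d,c=grab('wrist','w%d.png'%i); print(manip.current_time(),manip.current_qpos(),-c['R'].T@c['t'],c['R'])
E
```

```text
2.2333 [0.2747 0.1768 1.6344 0.0001 1.3309 0.373 ] [0.4759 0.2489 0.472 ] [[ 0.9951 -0.0984 -0.0004]
 [-0.0946 -0.9578  0.2716]
 [-0.0271 -0.2702 -0.9624]]
3.4 [-0.3242  0.1358  1.6823  0.0002  1.3235 -0.2257] [ 0.4764 -0.0408  0.4722] [[ 0.9951 -0.0987  0.    ]
 [-0.095  -0.9578  0.2713]
 [-0.0268 -0.27   -0.9625]]
```

View pics/w0.png

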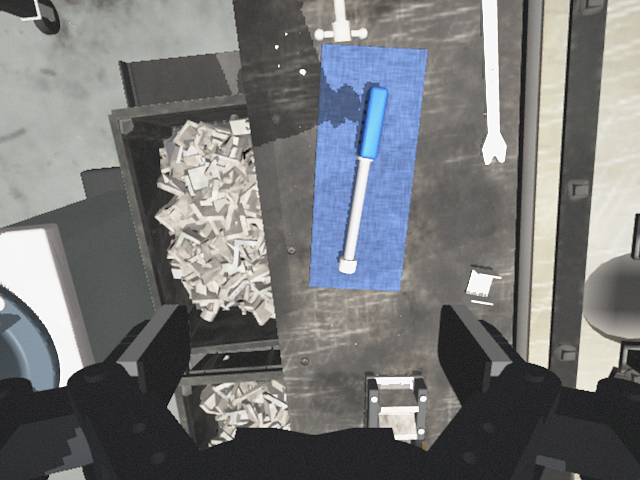

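View pics/w1.png

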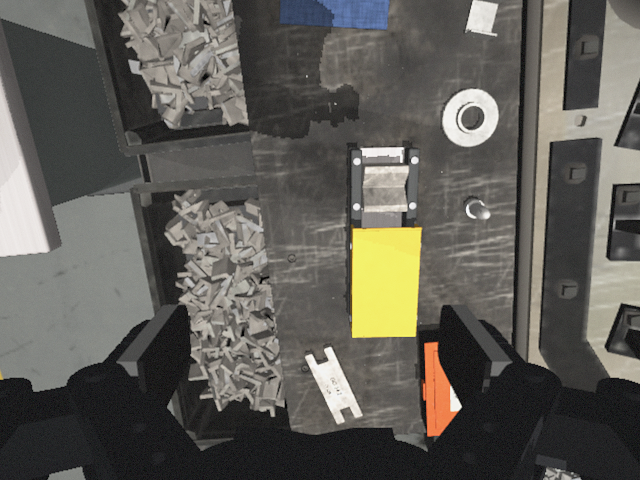

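Run:
```python
from h import *
np.set_printoptions(precision=4,suppress=True)
for n in ('w0','w1'):
    im,W=cloud(n); Z=W[...,2]; print(n,[ (int(h),(int((abs(Z-h/1000)<.0005).sum()))) for h in range(-5,60,2)])
def box(m,W):
    m=cv2.morphologyEx(m.astype(np.uint8),cv2.MORPH_OPEN,np.ones((5,5)))
    n,l,st,ce=cv2.connectedComponentsWithStats(m)
    k=1+np.argmax(st[1:,4]); m=l==k
    p=W[m]
    c,s,a=cv2.minAreaRect((p[:,:2]*1000).astype(np.float32)); print(len(p),'bb',st[k],'c',np.round(c,1),'size',np.round(s,1),'ang',round(a,2),'z',np.percentile(p[:,2],[5,50,95]))
    u=np.linalg.svd(p[:,:2]-p[:,:2].mean(0),full_matrices=False)[2][0]; print('  mean',p.mean(0),'dir',np.degrees(np.arctan2(u[1],u[0]))); return m,p
im,W=cloud('w0'); Z=cv2.medianBlur(np.nan_to_num(W[...,2]).astype(np.float32),5)
x,y=W[...,0],W[...,1]; r=(x>.4)&(x<.6)&(y>.05)&(y<.32)
print('handle');box(r&(Z>.036),W); print('bar');box(r&(Z>.014),W)
im,W=cloud('w1'); Z=cv2.medianBlur(np.nan_to_num(W[...,2]).astype(np.float32),5)
x,y=W[...,0],W[...,1]; r=(x>.45)&(x<.63)&(y<-.05)&(y>-.32)
print('guard');box(r&(Z>.047),W); print('guide');box(r&(Z>.022),W)
```

```text
w0 [(-5, 99), (-3, 616), (-1, 24789), (1, 14038), (3, 9006), (5, 1491), (7, 490), (9, 124), (11, 280), (13, 1004), (15, 189), (17, 121), (19, 170), (21, 256), (23, 475), (25, 261), (27, 293), (29, 468), (31, 280), (33, 197), (35, 189), (37, 258), (39, 289), (41, 522), (43, 515), (45, 229), (47, 327), (49, 627), (51, 987), (53, 342), (55, 72), (57, 102), (59, 72)]
w1 [(-5, 136), (-3, 665), (-1, 26243), (1, 13877), (3, 1709), (5, 707), (7, 1283), (9, 666), (11, 87), (13, 135), (15, 94), (17, 60), (19, 60), (21, 97), (23, 147), (25, 160), (27, 205), (29, 661), (31, 431), (33, 784), (35, 622), (37, 163), (39, 195), (41, 337), (43, 70), (45, 219), (47, 315), (49, 649), (51, 3640), (53, 1308), (55, 86), (57, 82), (59, 99)]
handle
57466 bb [    0   305   640   175 57466] c [470.8 184.4] size [ 33.5 143.7] ang 84.2 z [0.3579 0.3988 0.4192]
  mean [0.4713 0.1897 0.3974] dir -5.702991711708473
bar
57468 bb [    0   305   640   175 57468] c [470.8 184.4] size [ 33.5 143.7] ang 84.2 z [0.3579 0.3988 0.4192]
  mean [0.4713 0.1897 0.3974] dir -5.7028875450310155
guard
35207 bb [  174   305   466   175 35207] c [ 494.9 -106.6] size [28.7 94.7] ang 77.33 z [0.3604 0.4046 0.4201]
  mean [ 0.5015 -0.1025  0.4   ] dir 167.51201589841048
guide
35426 bb [  174   305   466   175 35426] c [ 548.3 -189.1] size [ 77. 271.] ang 30.37 z [0.3589 0.4045 0.4201]
  mean [ 0.502  -0.1038  0.3977] dir 152.64230534071496
```

Run:
```python
from h import *
np.set_printoptions(precision=4,suppress=True)
def box(m,W):
    m=cv2.morphologyEx(m.astype(np.uint8),cv2.MORPH_OPEN,np.ones((3,3)))
    n,l,st,ce=cv2.connectedComponentsWithStats(m)
    k=1+np.argmax(st[1:,4]); m=l==k
    p=W[m]
    c,s,a=cv2.minAreaRect((p[:,:2]*1000).astype(np.float32)); print(len(p),'bb',st[k],'c',np.round(c,1),'size',np.round(s,1),'ang',round(a,2),'z',np.percentile(p[:,2],[5,50,95]))
    u=np.linalg.svd(p[:,:2]-p[:,:2].mean(0),full_matrices=False)[2][0]; print('  mean',p.mean(0),'dir',np.degrees(np.arctan2(u[1],u[0]))); return m,p
def get(n):
    im,W=cloud(n); return W,np.where(W[...,2]<.07,cv2.medianBlur(np.nan_to_num(W[...,2]).astype(np.float32),3),9)
W,Z=get('w0')
x,y=W[...,0],W[...,1]; r=(x>.4)&(x<.6)&(y>.05)&(y<.32)&(Z<.07)
print('handle');box(r&(Z>.036),W); print('bar');box(r&(Z>.016),W);print('rod');box(r&(Z>.016)&(Z<.034),W)
print('w0 guide'); r=(x>.45)&(x<.63)&(y<-.05)&(y>-.32)&(Z<.07); box(r&(Z>.022),W)
W,Z=get('w1')
x,y=W[...,0],W[...,1]; r=(x>.45)&(x<.63)&(y<-.05)&(y>-.32)&(Z<.07)
print('guard');box(r&(Z>.046),W); print('guide');box(r&(Z>.022),W); print('open');box(r&(Z>.022)&(Z<.045),W)
for v in range(145,235,3): print(v,(Z[v,350:424:6]*1000).round(), W[v,386,:2])
```

```text
handle
1313 bb [ 360   87   28   73 1313] c [534.1 239.5] size [69.9 18.8] ang 76.7 z [0.0391 0.0422 0.0439]
  mean [0.5337 0.2404 0.042 ] dir -103.28924396492813
bar
2803 bb [ 338   87   50  187 2803] c [520.  176.2] size [199.6  21.3] ang 76.45 z [0.02   0.0278 0.0435]
  mean [0.5219 0.1927 0.032 ] dir -103.1484903837777
rod
1339 bb [ 338  157   33  117 1339] c [511.5 142.2] size [129.6  19.8] ang 76.05 z [0.0193 0.0229 0.0269]
  mean [0.5098 0.1406 0.0229] dir -103.57393717693932
w0 guide
2437 bb [ 367  386   60   63 2437] c [ 542.7 -124.5] size [98.4 72.2] ang 85.17 z [0.0231 0.0299 0.0408]
  mean [ 0.5465 -0.1125  0.0311] dir -40.66869527819613
guard
7273 bb [ 350  227   71  111 7273] c [ 535.8 -218.1] size [127.3  73.8] ang 85.32 z [0.0504 0.0517 0.053 ]
  mean [ 0.5353 -0.2155  0.0516] dir -94.89191468547112
guide
11426 bb [  349   148    72   190 11426] c [ 538.5 -179.1] size [205.4  75.3] ang 85.42 z [0.0271 0.051  0.0528]
  mean [ 0.5374 -0.1816  0.0445] dir -95.0440420019495
open
3930 bb [ 350  148   70   81 3930] c [ 543.5 -119.3] size [85.1 72.1] ang 85.65 z [0.0237 0.03
[... 1670 characters left out ...]
 32. 24. 41. 41. 40. 41. 41. 41. 40. 32. 29. -0.] [ 0.5429 -0.1365]
211 [  28.   30. 9000.   40.   40.   39.   41.   40.   40.   40.   30.   29.
   -0.] [ 0.5429 -0.1399]
214 [28. 30.  5.  5.  5.  5.  5.  5.  5. 23. 30. 28. -0.] [ 0.5483 -0.1518]
217 [28. 29.  4.  5.  4.  5.  4.  5.  5. 24. 30.  0. -0.] [ 0.548 -0.155]
220 [28. 30.  5.  4.  5.  5.  4.  4.  5. 24. 30. -0.  0.] [ 0.5479 -0.1587]
223 [28. 30.  5.  4.  5.  5.  5.  4.  5. 25. 29.  1. -1.] [ 0.5478 -0.1624]
226 [29. 30.  5.  5.  5.  5.  5.  5.  4. 25. 31. 40. -0.] [ 0.5476 -0.1659]
229 [29. 52. 53. 53. 52. 52. 53. 52. 53. 53. 52. 52.  0.] [ 0.5401 -0.1563]
232 [30. 51. 52. 52. 52. 52. 51. 52. 52. 52. 52. 52. -0.] [ 0.5401 -0.1598]
```

The wrist depth fits match the given sizes:
- **Bar:** handle 70×19 mm at (0.534, 0.2395), pointing at -103.4°.
- **Guide:** origin about (0.540, -0.157), x axis at -94.7°.
- **Block:** rear face at guide x ≈ -64 mm.

Next I grasp the bar and lift it.

```bash
cat >> h.py <<'E'
BG=np.array([.5341,.2395]); BA=np.radians(-103.4); YB=BA+np.pi/2
GO=np.array([.5403,-.1566]); GA=np.radians(-94.7); YG=GA+np.pi/2
gd=np.array([np.cos(GA),np.sin(GA)]); gn=np.array([-gd[1],gd[0]])
def gp(nose_x,z,lat=0.):  # TCP for nose face at guide x
    p=GO+gd*(nose_x-.165)+gn*lat; return [p[0],p[1],z]
E
python3 - <<'E'
from h import *
np.set_printoptions(precision=4,suppress=True)
manip.set_gripper(0.7,60)
manip.move_ptp([*BG,.09],down(YB))
manip.move_l([*BG,.012],max_speed=.12)
print(manip.current_time(),manip.current_force())
manip.set_gripper(0.0,60)
print(manip.current_grip_width(),manip.current_force(),manip.current_ee_pos())
manip.move_l([*BG,.10],max_speed=.12)
print(manip.current_time(),manip.current_grip_width(),manip.current_force())
grab('wrist','w2.png'); grab('scene','s2.png')
E
```

```text
6.1667 [-0.1661  0.2748  0.5398]
0.196610057464793 [-1.5936 -0.1279  6.257 ] [0.5345 0.2397 0.0126]
7.5083 0.19978942078441528 [-1.0218 -0.2234 -2.518 ]
```

View pics/w2.png

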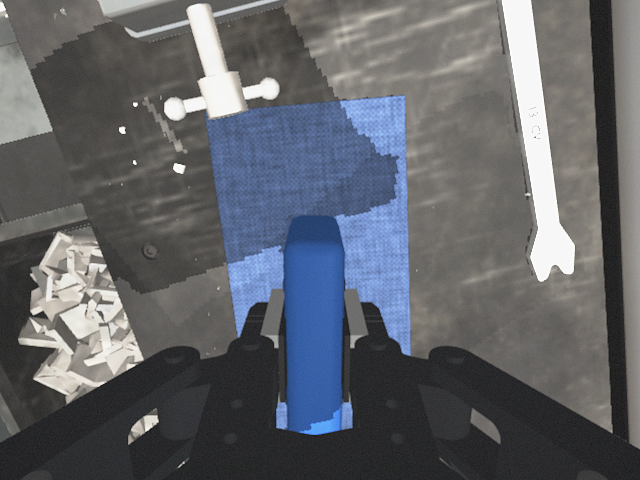

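View pics/s2.png

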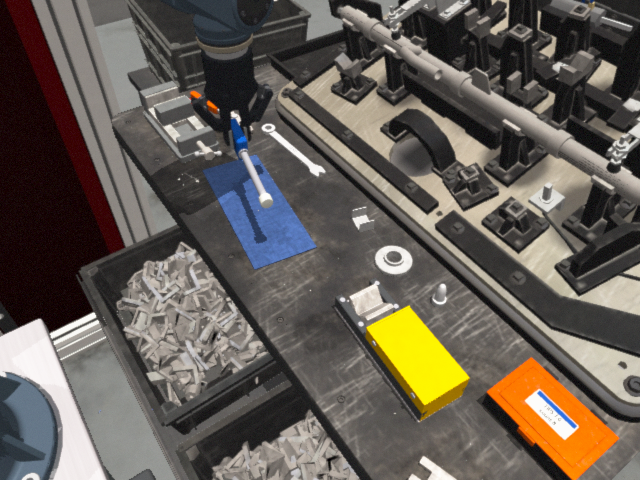

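The bar is gripped squarely: the handle sits between the pads at about (315,320) in the wrist view, and the nose is in the air at (266,200) in the scene view. I'll move to the pre-push pose and check the nose height there.

Run:
```python
from h import *
np.set_printoptions(precision=4,suppress=True)
manip.move_ptp(gp(-.095,.08),down(YG))
manip.move_l(gp(-.095,.018),max_speed=.1)
print(manip.current_time(),manip.current_ee_pos(),manip.current_force())
grab('scene','s3.png'); grab('top','t3.png')
for n in ('s3','t3'):
    im,W=cloud(n); d=W[...,:2]-GO; gx=d@gd; gy=d@gn; Z=W[...,2]
    for a,b in ((-.225,-.17),(-.165,-.12),(-.118,-.1),(-.1,-.085)):
        m=(gx>a)&(gx<b)&(abs(gy)<.03)&(Z>.01)&(Z<.06)
        if m.sum(): print(n,a,m.sum(),'z95',np.percentile(Z[m],[50,90]),'lat',np.percentile(gy[m],[5,50,95]),'gx',np.nanmax(gx[m]))
```

```text
8.9917 [0.5619 0.1027 0.0184] [-0.1559 -0.3092 -1.7375]
s3 -0.225 219 z95 [0.0274 0.0295] lat [-0.0059 -0.0023  0.0042] gx -0.17038583031940305
s3 -0.165 189 z95 [0.0274 0.0294] lat [-0.0056 -0.0022  0.0039] gx -0.12031346980790619
s3 -0.118 107 z95 [0.03   0.0325] lat [-0.0091 -0.0033  0.0065] gx -0.10002149224339799
s3 -0.1 73 z95 [0.025  0.0314] lat [-0.0075 -0.0006  0.0076] gx -0.0963249582419669
t3 -0.225 14 z95 [0.0295 0.0313] lat [-0.0037  0.0024  0.0064] gx -0.17002545395488486
t3 -0.165 158 z95 [0.029  0.0314] lat [-0.0039  0.0009  0.0068] gx -0.1202205507458741
t3 -0.118 93 z95 [0.0319 0.0343] lat [-0.0071  0.0007  0.0093] gx -0.10004583247404553
t3 -0.1 14 z95 [0.0312 0.0331] lat [-0.0062 -0.0011  0.008 ] gx -0.0974288653617203
```

View pics/s3.png

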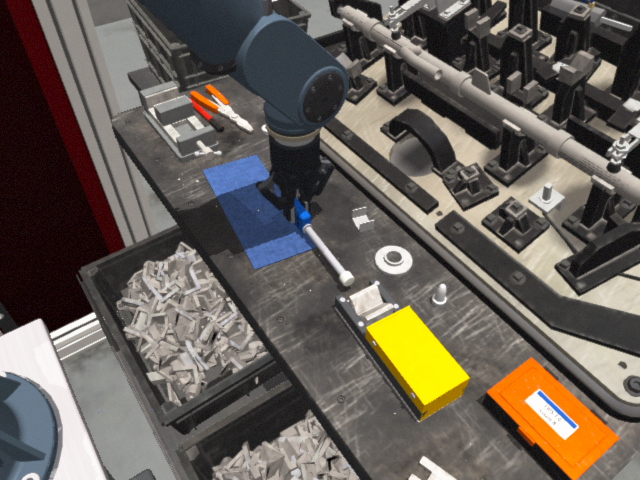

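View pics/t3.png

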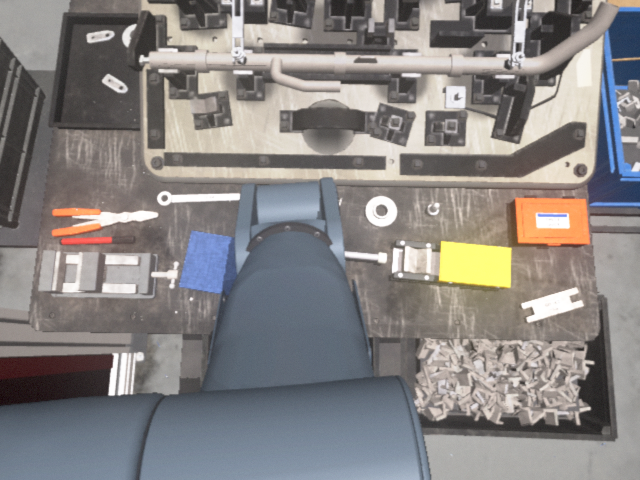

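The bar is level and centred on the channel, with the nose at (345,278) in the scene view, about 30 mm behind the block. I start the taps and log the force.

```bash
cat >> h.py <<'E'
def fax(n=4):
    return float(np.mean([-(manip.current_force()[:2]@gd) for _ in range(n)]))
E
python3 - <<'E'
from h import *
np.set_printoptions(precision=3,suppress=True)
t0=manip.current_time(); b=[-(np.array(manip.current_force()[:2])@gd) for _ in range(6)]
print('base',np.array(b),manip.current_time()-t0)
manip.move_l(gp(-.074,.018),max_speed=.06); manip.dwell(.1); print('b2',fax(6))
for x in np.arange(-.070,-.0255,.004):
    manip.move_l(gp(x,.018),max_speed=.035); f=fax(); 
    print(round(x,4),round(f,2),round(manip.current_time(),2),np.round((np.array(manip.current_ee_pos()[:2])-GO)@gd+.165,4))
E
```

```text
base [0.572 0.572 0.572 0.572 0.572 0.572] 0.0
b2 -0.2745830645611827
-0.07 -0.17 9.96 -0.0699
-0.066 -0.07 10.22 -0.0658
-0.062 0.8 10.49 -0.0618
-0.058 -0.52 10.76 -0.0578
-0.054 -0.65 11.03 -0.0538
-0.05 -0.55 11.29 -0.0498
-0.046 -0.05 11.56 -0.0458
-0.042 -0.32 11.82 -0.0418
-0.038 0.04 12.09 -0.0378
-0.034 1.45 12.36 -0.0338
-0.03 0.48 12.62 -0.0298
-0.026 0.58 12.89 -0.0258
```

Run:
```python
from h import *
im,d,c=grab('scene','s4.png'); cv2.imwrite('pics/s4c.png',cv2.resize(im[220:400,280:480,::-1],(800,720)[:1]+(600,) if 0 else (660,594)))
im,W=cloud('s4'); d=W[...,:2]-GO; gx=d@gd; gy=d@gn; Z=W[...,2]
m=(abs(gy)<.018)&(Z>.036)&(Z<.0445)&(gx>-.1)&(gx<.0); print('block top gx',np.percentile(gx[m],[2,10,50,90,98]),m.sum())
b=[]
for i in range(8): manip.dwell(.02); b.append(fax(1))
print(np.round(b,2))
```

```text
block top gx [-0.02747016 -0.02657616 -0.0217822  -0.0180901  -0.01695267] 179
[ 0.21  1.14  0.28  0.16 -0.63  0.3   0.11 -0.67]
```

View pics/s4c.png

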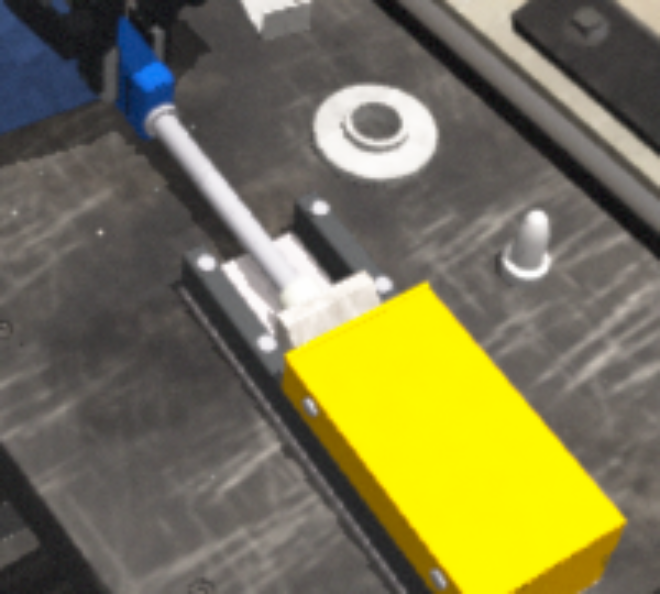

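The block has moved with the bar and is now partly under the guard, with its leading face at about +21 mm. The force noise is about 0.6 N. From here I use 1.5 mm taps with averaged force.

Run:
```python
from h import *
def fm(n=6):
    r=[]
    for i in range(n): manip.dwell(.02); r.append(fax(1))
    return np.mean(r)
x=-.026; hi=0; out=[]
while x<.038:
    x+=.0015; manip.move_l(gp(x,.018),max_speed=.02); f=fm(); out.append((round(x,4),round(f,2)))
    if f>6: break
    if f>2.6:
        f=fm(8); out.append('re %.2f'%f)
        if f>2.6: 
            hi+=1
            if hi>=2: break
    else: hi=0
print(out); print(manip.current_time(),manip.current_force(),manip.current_ee_pos())
```

```text
[(-0.0245, np.float64(-0.22)), (-0.023, np.float64(-0.08)), (-0.0215, np.float64(0.35)), (-0.02, np.float64(0.08)), (-0.0185, np.float64(-0.17)), (-0.017, np.float64(0.3)), (-0.0155, np.float64(-0.24)), (-0.014, np.float64(-0.18)), (-0.0125, np.float64(-0.43)), (-0.011, np.float64(0.03)), (-0.0095, np.float64(0.17)), (-0.008, np.float64(-0.32)), (-0.0065, np.float64(-0.17)), (-0.005, np.float64(0.27)), (-0.0035, np.float64(0.13)), (-0.002, np.float64(-0.06)), (-0.0005, np.float64(0.17)), (0.001, np.float64(-0.18)), (0.0025, np.float64(0.15)), (0.004, np.float64(0.16)), (0.0055, np.float64(-0.06)), (0.007, np.float64(0.38)), (0.0085, np.float64(-0.16)), (0.01, np.float64(-0.21)), (0.0115, np.float64(0.2)), (0.013, np.float64(-0.09)), (0.0145, np.float64(1.53)), (0.016, np.float64(3.73)), 're 4.00', (0.0175, np.float64(5.4)), 're 5.50']
23.4917 [ 0.50561138  5.5181567  -0.49653933] [ 0.55240682 -0.00942753  0.01800502]
```

Contact with the stop shows clearly: the force rises about 1.4 N/mm from x ≈ +13.5 mm, which puts the stop about 61 mm inside the mouth. I back off slowly so the spring can't throw the block.

Run:
```python
from h import *
for x in (.016,.0145,.013,.0115,.010,.007):
    manip.move_l(gp(x,.018),max_speed=.01)
    r=[]
    for i in range(5): manip.dwell(.02); r.append(fax(1))
    print(x,np.round(np.mean(r),2))
manip.move_l(gp(-.04,.018),max_speed=.06)
manip.move_l(gp(-.11,.018),max_speed=.12)
print(manip.current_time())
im,d,c=grab('scene','s5.png'); cv2.imwrite('pics/s5c.png',cv2.resize(im[200:420,260:480,::-1],(600,600)))
```

```text
0.016 5.8
0.0145 2.82
0.013 -0.1
0.0115 -0.17
0.01 -0.15
0.007 -0.18
27.6083
```

View pics/s5c.png

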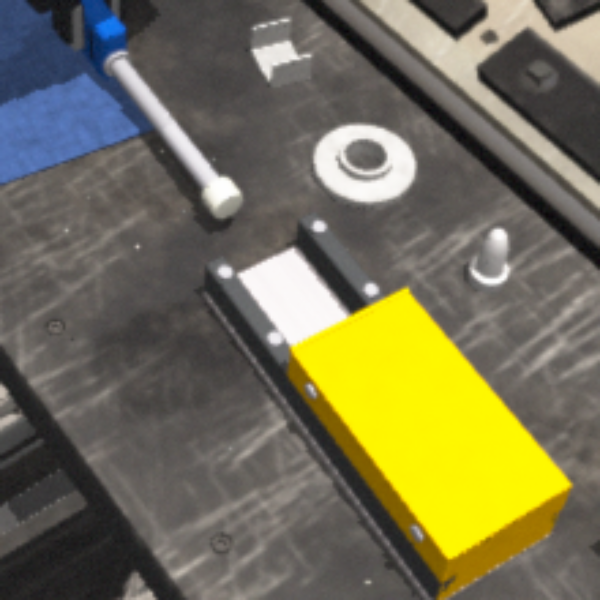

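The block is hidden under the guard, the guide floor is clear, and the bystanders haven't moved. Now I return the bar to its spot on the mat.

Run:
```python
from h import *
p=gp(-.11,.10); manip.move_l(p,max_speed=.12)
manip.move_ptp([*BG,.06],down(YB))
manip.move_l([*BG,.020],max_speed=.08)
z=.020
manip.dwell(.1); b=manip.current_force()[2]
while z>.0105:
    z-=.001; manip.move_l([*BG,z],max_speed=.02); manip.dwell(.05); f=manip.current_force()[2]-b
    if f>2.5: break
print('z',z,f,manip.current_force(),manip.current_time())
im,d,c=grab('wrist','w6.png')
im,d,c=grab('scene','s6.png'); cv2.imwrite('pics/s6c.png',cv2.resize(im[100:320,160:380,::-1],(600,600)))
```

```text
z 0.011999999999999993 8.006041142378141 [-2.1299106  -1.72266524  5.90707874] 32.2333
```

View pics/s6c.png

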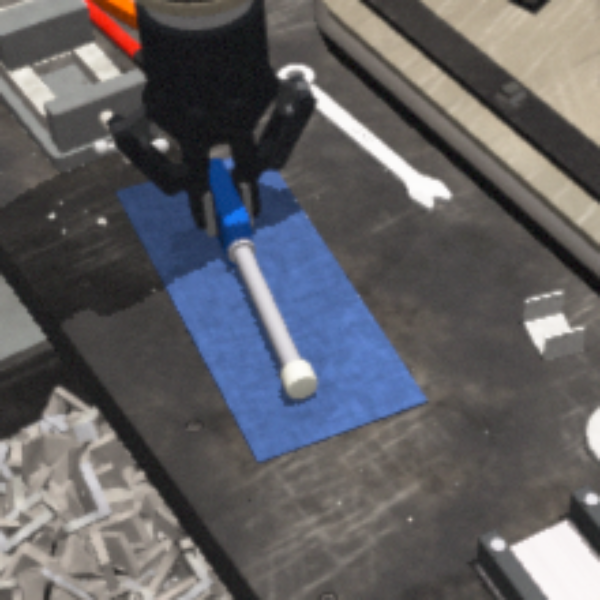

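The foot touched down at the original height, with the bar back over the mat (nose at (298,378) in the crop). I release, retreat and check.

Run:
```python
from h import *
np.set_printoptions(precision=4,suppress=True)
manip.set_gripper(0.5); print(manip.current_force(),manip.current_grip_width())
manip.move_l([*BG,.11],max_speed=.08)
manip.move_ptp([.47,.0,.33],down(-.1))
im,d,c=grab('wrist','w7.png'); grab('top','t7.png')
for k in ('flange_0','locating_pin_0','bracket_1','bar_grip'):
    print(k,[(np.round(r['at'],3),round(r['confidence'],2)) for r in manip.look_for('top',k)][:2])
im,W=cloud('w7');Z=W[...,2];x,y=W[...,0],W[...,1]
m=(Z>.038)&(Z<.05)&(x>.48)&(x<.6)&(y>.15)&(y<.3)
if m.sum()>50: print('handle',m.sum(),W[m].mean(0),cv2.minAreaRect((W[m][:,:2]*1000).astype(np.float32)))
print(manip.current_time())
```

```text
[-0.2326 -0.3269 -0.4791] 0.5005761495128765
flange_0 []
locating_pin_0 []
bracket_1 []
bar_grip []
35.6333
```

View pics/w7.png

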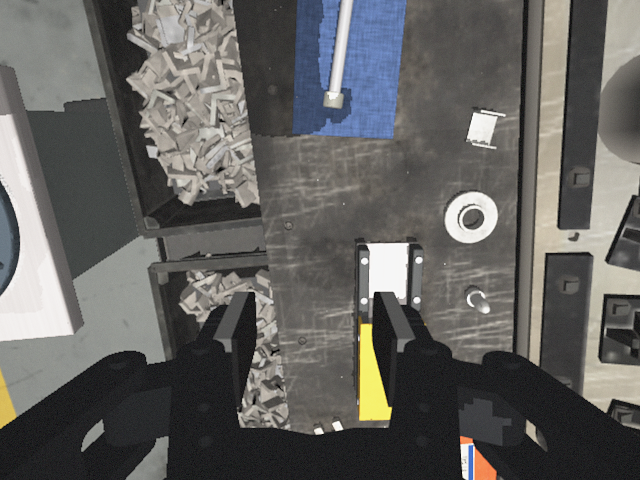

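The nose, mat and bystanders look undisturbed, but the handle is out of view. I'll take one tilted look into the guard mouth, then one at the whole bar.

Run:
```python
from h import *
np.set_printoptions(precision=4,suppress=True)
def tilt(a):
    x=np.array([0,-np.sin(a),-np.cos(a)]); y=np.array([1.,0,0]); return np.stack([x,y,np.cross(x,y)],1)
for a,pos in ((.7,[.54,.0,.2]),(.6,[.52,.0,.22]),(.5,[.5,.0,.25]),(.4,[.5,.02,.25])):
    try: manip.move_ptp(pos,tilt(a)); print(a,pos); break
    except manip.Unreachable: pass
im,d,c=grab('wrist','w8.png'); print(-c['R'].T@c['t'],c['R'][2],manip.current_time())
im,W=cloud('w8'); d=W[...,:2]-GO; gx=d@gd; gy=d@gn; Z=W[...,2]
m=(abs(gy)<.018)&(Z>.01)&(Z<.045)&(gx>-.03)&(gx<.09); print(m.sum(), np.percentile(gx[m],[5,25,50,75,95]) if m.any() else 0)
manip.move_ptp([.45,.12,.38],down(-.1)); grab('wrist','w9.png')
im,W=cloud('w9');Z=W[...,2];x,y=W[...,0],W[...,1]
m=(Z>.038)&(Z<.05)&(x>.48)&(x<.6)&(y>.15)&(y<.3)
print('handle',m.sum(),W[m].mean(0),cv2.minAreaRect((W[m][:,:2]*1000).astype(np.float32)))
for n in ('w9',):
  for k in ('flange_0','locating_pin_0','bracket_1','bar_grip'):
    print(k,[(np.round(r['at'],3),round(r['confidence'],2)) for r in manip.look_for('wrist',k)][:2])
print(manip.current_time(), manip.current_force())
```

```text
0.7 [0.54, 0.0, 0.2]
[0.5398 0.1436 0.266 ] [-0.0008 -0.8265 -0.5629] 36.4083
964 [0.0132 0.0138 0.0142 0.0146 0.0152]
handle 1142 [0.5325 0.24   0.0415] ((532.404052734375, 239.7471923828125), (69.98725891113281, 18.500009536743164), 76.5635757446289)
flange_0 [(array([ 0.642, -0.052,  0.007]), 0.9)]
locating_pin_0 [(array([ 0.641, -0.15 ,  0.01 ]), 0.49)]
bracket_1 [(array([ 0.65 ,  0.042, -0.   ]), 0.85)]
bar_grip [(array([0.523, 0.21 , 0.025]), 0.82)]
37.5833 [-0.5954 -0.4195 -0.84  ]
```

View pics/w8.png

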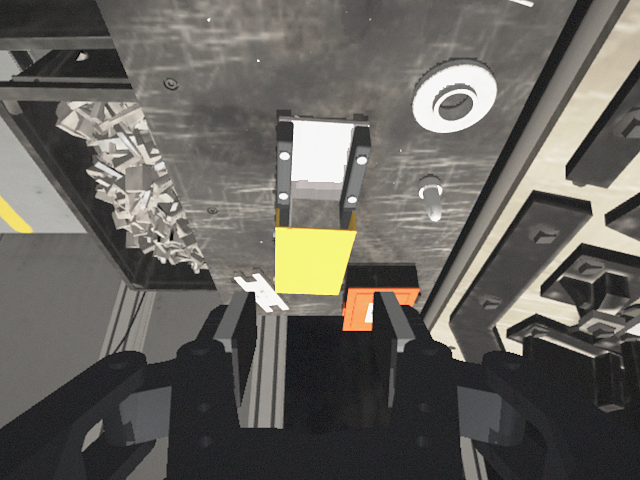

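View pics/w9.png

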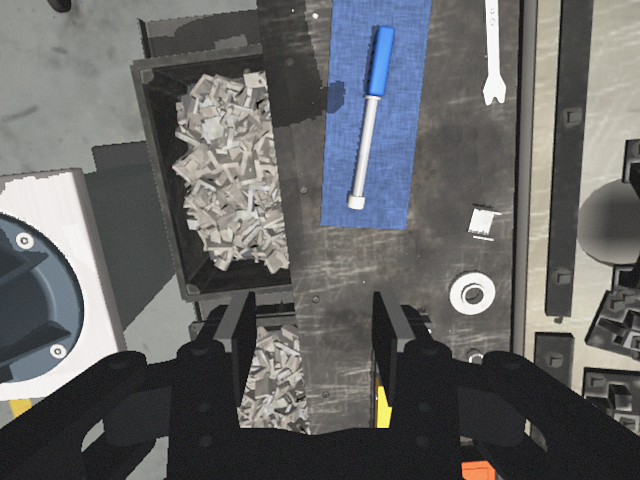

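The tilted view shows the block's rear face square in the mouth at x ≈ +14 mm, around the nose position where stop contact began. The bar stands on the mat at its original pose, and the flange, pin and bracket are where they were. I hand in.

```bash
python3 -c "
from h import *
manip.sign_off(); print(manip.current_time())"
```

```text
the job is handed in; nothing more can be done
the job is handed in; nothing more can be done
```

I pushed the V-block up against the hidden stop with the bar, set the bar back on the mat, and handed the job in at about 37.6 s. The hand-in gives no verdict.

- **Pushing:** I tapped the block along in 4 mm and then 1.5 mm steps. At the stop the force rose about 1.4 N/mm, close to the stated spring rate, and peaked at about 5.8 N at the wrist, against the 12 N limit. This puts the stop about 61 mm inside the mouth. I then backed off slowly.
- **Block:** a tilted camera view put its rear face at guide x ≈ +14 mm. The nose first met the stop at about +13.5 mm, so the block is still against it within about 1 mm, and it looks square in the channel.
- **Bar:** it stands on its foot on the mat, within about 2 mm of where I found it, with the handle top at 42 mm.
- **Bystanders:** the flange, pin and bracket showed no shift beyond what the detectors can resolve. The largest apparent change was 8 mm on the pin (6 mm of it in height), at a low confidence of 0.49. The pictures show it undisturbed.
- **Failed or disagreeing checks:** one look with the top camera found nothing because the arm blocked the view, so I repeated it with the wrist camera. The detector's `bar_grip` point was about 30 mm from the depth fit, because it reports the middle of the whole visible bar. I trusted the depth fit.

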